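Clear the slide drying rail and put the spatula away

TASK

Clear up the bench: lift every slide carrier up off the drying rail, out of its sprung catch, and stand it upright on the floor of a nest in the tray marked with the same shape as its tag (round or bar), one carrier to a nest. Slide the spatula blade-first into the slot of the wooden block until it is fully home, let go of everything, and leave the bottle, the tube box and the phone where they are.

Things in the scene. Friction and masses are not known exactly. Their poses are not given: they have to be found in the camera images.
- disc_a: Grey slide carrier, round tag (white disc, 44 mm across, 5 thick, on top); may be absent (None). Saddle over the rail: cheeks 30 high, bridge 40 (x) x 60 (y) with top at z 40; on it a grip fin 16 (x) x 40 (y), z 40 to 75, then the tag to z 80. 0.15 kg. Origin: centre of underside, z up, y along the rail. Grip the fin from above, closing along x. A ridge on the +x cheek sticks out 5 mm.
- disc_b: Second carrier exactly like disc_a (round tag). May be absent (None).
- bar_a: Carrier of the same shape, size and origin as disc_a, but its tag is a straight white bar, 60 mm along y, 16 wide, 5 thick. May be absent (None).
- bar_b: Second carrier exactly like bar_a (bar tag). May be absent (None).
- rail: Fixed drying rail: base 90 x 350 x 10 mm, upright web 12 thick along y, top 55 mm above the bench. Four stations 84 mm apart; a seated carrier's origin is 25 mm above the bench. A sprung roller on the +x side holds its ridge down: pull straight up with about 8 to 14 N over the first 10 mm; it is past the roller at 18 mm and clear of the web at 35. Origin: centre of underside.
- disc_tray: Fixed grey tray for the disc-tagged carriers, 72 (x) x 172 (y) x 25 mm high, floor 4 thick, two nests 64 (x) x 80 (y) side by side along y, one carrier each, the carrier's y along the tray's y, either way round. A steel ear at its +y end bears a flat black disc, 44 mm. Origin: centre of underside of the nest part.
- bar_tray: Fixed tray for the bar-tagged carriers, the same as disc_tray but its ear bears a flat black bar, 52 x 16 mm. Origin: centre of underside of the nest part.
- disc_tray_nest0 (a point): Centre of the floor of nest 0 of disc_tray, 4 mm above the bench, axes as the tray's.
- disc_tray_nest1 (a point): Centre of the floor of nest 1 of disc_tray, 4 mm above the bench, axes as the tray's.
- bar_tray_nest0 (a point): Centre of the floor of nest 0 of bar_tray, 4 mm above the bench, axes as the tray's.
- bar_tray_nest1 (a point): Centre of the floor of nest 1 of bar_tray, 4 mm above the bench, axes as the tray's.
- spatula: Lab spatula lying flat on the bench: black handle 110 x 24 x 18 mm (x, y, z) centred on the origin, then (+x) a steel blade 80 long, 45 wide, 4 thick, its middle plane 9 mm above the underside. Origin: underside of the handle's centre; x towards the blade, z up. 0.14 kg. It may be knocked aside during the run.
- spatula_grip (a point): Centre of the spatula's handle, the place to grip (close across its 24 mm width). Axes as the spatula's.
- spatula_tip (a point): Middle of the blade's front edge, 135 mm ahead of spatula_grip along x.
- block: Fixed wooden block 90 (x) x 80 (y) x 32 mm high. A level slot 53 wide, 12 high runs in from its -x face, floor 12 and ceiling 24 mm above the bench, 80 deep to a stop; the ceiling is open along the middle (20 mm gap). Two steel wings flare out at the mouth, 20 mm ahead of it and 32 high. Origin: centre of underside; +x is the way in.
- slot_mouth (a point): Centre of the slot's mouth, 18 mm above the bench; axes as the block's, +x inwards.
- slot_end (a point): Centre of the stop at the slot's inner end, 18 mm above the bench, where the blade's tip arrives when fully home; same axes.
- wash_bottle: Bystander: white wash bottle, 70 mm across, 170 high. Origin: centre of underside.
- tube_box: Bystander: clear box of orange-capped tubes, 90 x 130 x 57 mm. Origin: centre of underside.
- phone: Bystander: black phone lying flat, 150 x 74 x 9 mm. Origin: centre of underside.

How it is judged:
By the outcome, as a careful person would: the job done as asked, in the order asked, and still so for the second after the job is handed in, with the robot touching nothing.
Of disc_a, disc_b, bar_a, bar_b only 3 to 4 are there at a start; the rules pass over those that are not, and their reading is None.
At some moment in a run one of spatula may be knocked a few centimetres aside while the robot is not near it.
It also fails if it takes over 200 s, if anything falls off the work surface, if the arm or the gripper's body presses on something with over 40 N, if the wrist force passes 120 N, or if a joint passes its speed limit or range.

ROBOT

A 6-joint arm with a two-finger parallel gripper is mounted at the origin on the work surface. World frame = base frame: x ahead of the robot, y to its left, z up, the work surface at z = 0. Lengths are in m, angles in degrees, forces in N, time in s.
With the tool pointing down it reaches from about 0.275 to 0.825 m from the base axis. Payload 5.2 kg.
Tool frame: the origin (TCP) lies on the centre line of the jaws, within the pads' length; the fingertips stand 17 mm ahead of it and the grasp point (between the pads) lies 2 mm behind it; z points along the fingers, y is the line along which they close (so a half turn about z gives the same grasp; the last joint's range is limited). The gripper opens to 93 mm and grips with 3 to 60 N. Pads are 15 mm wide; open, the fingers measure 128 mm over their backs; the gripper's body (75 mm by 188 mm) begins 65 mm behind the grasp point.
Start: joints at [-86.391, 14.817, 87.949, -0, 77.235, -11.62], TCP at [0.144, -0.531, 0.236] pointing down, gripper open.
Joint ranges: [-179.93, 179.93], [-52.35, 119.4], [10.71, 147.94], [-69.91, 249.91], [12.55, 155.21], [-178.61, 178.61]. Speed limits (degrees/s): [147.25, 147.25, 180, 180, 180, 180].

INTERFACE

Orientations are given as [roll, pitch, yaw] about the fixed x, y, z axes, in that order (R = Rz(yaw) Ry(pitch) Rx(roll)).
In Python, from station import * gives the robot as it stands. The module is installed in compiled form; this text tells all that it offers.
- The arm moves only by the tool move_arm, never from a script. Its argument "moves" is text: rows parted by semicolons, each of 6 numbers parted by spaces: the shift along the tool's x, y, z in units of 0.25 m (1.0 is 0.25 m), then the turn, a rotation vector about the tool's x, y, z in units of pi/2 rad (1.0 is pi/2 rad). In form: tx ty tz wx wy wz; .... A call has 1 to 8 rows; each row is the pose to reach, as a shift and turn from the pose commanded when the call began, along the tool's axes at that moment; what a row does not reach only later rows make up. A row lasts 1/12 s, in which the tool goes at most 41.7 mm and 7.16 degrees, less where a joint would pass 70% of its speed; a pose out of reach is approached as far as the arm can. A call with a number of a shift or a turn outside -1 to 1 is refused whole. A call with a gripper value outside its range is refused whole. "gripper" is the opening, from 0 (shut) to 1 (fully open), set as the call begins (left out, the last holds). The fingers move at their own pace and stop on an object; "grip_force" is the grip in N (left out, the last holds). Time passes only in rows, so rows that repeat a pose let the fingers close. It gives the time, the measured TCP pose, the force, the opening and the grip force at its end, in the units of the state.
- state(): the state, without advancing time (a new reading comes with each control period).
- snapshot(name): name is "side" or "top" or "wrist"; returns the picture (480x640x3 uint8, red, green, blue); there is no depth.
- get_calibration(name): a dict with "fx", "fy", "cx", "cy" (pixels), "world_from_camera" (4x4, takes a point from camera to world coordinates). Camera axes: x right, y down, z forward; pixel columns grow to the right and rows downward; lengths in m; the calibration is good to about 2 mm. The wrist camera is an equidistant fisheye: a pixel r from the principal point sees the ray r / f radians off the axis. A picture is of the moment at which its call begins: read the wrist's pose just before it. get_calibration takes no time and is no camera call; for the wrist camera it gives the pose at the moment of the call.
- hand_in(): hands the job in; it is judged then, once.
The state is a dict: "time": time; "qpos": joint angles; "dq": joint speeds; "joint_efforts": joint torques, N m; "tcp_pos": TCP position; "orientation": TCP orientation; "ft_force": force on the tool from outside, world axes, zero at the start; "moment": the same for the moment, N m; "finger_gap": finger opening in m; "gripper_force": force on a finger pad.
Only numpy, scipy, OpenCV 4.12 (cv2) and the standard library are available. Lean on these libraries where they do the work, as an engineer would, in place of code of your own. Each camera call takes 0.05 s, during which the arm holds its last target. There are 200 camera calls.

## Working session

There is one attempt and no reset: what is moved stays moved. The work goes in short steps, Python scripts to look and compute and a tool call to move; the robot and the scene stay as the last step left them, time stands still between calls to the robot, and variables do not carry over. Pictures are saved under pics/ and viewed, at most 14 in all, crops included, and the job is handed in when it is done.

Besides the shell and the picture viewer there is one more tool, called after "Call:" as name(argument=value, ...), one argument or row to a line, values as JSON. move_arm: Moves the arm, as the interface text tells. Shifts and turns lie within -1 to 1; 1 stands for 0.25 m of shift or pi/2 rad of turn. Its arguments: {"type":"object","properties":{"moves":{"type":"string"},"gripper":{"type":"number"},"grip_force":{"type":"number"}},"required":["moves"]}

```bash
mkdir -p pics
python3 - <<'E'
from station import *
import cv2,json
for n in ("top","side"):
    im=snapshot(n); cv2.imwrite(f"pics/{n}0.png",im[:,:,::-1])
    c=get_calibration(n); print(n,{k:(v if k!="world_from_camera" else [[round(float(a),4) for a in r] for r in v]) for k,v in c.items()})
s=state(); print(s['time'],s['tcp_pos'],s['orientation'],s['finger_gap'])
print(get_calibration("wrist"))
E
```

```text
top {'fx': 459.6406538231847, 'fy': 459.6406538231847, 'cx': 315.7088042140443, 'cy': 243.2930746005824, 'world_from_camera': [[0.0252, -0.9901, 0.1381, 0.4272], [-0.9997, -0.0255, -0.001, -0.0629], [0.0045, -0.138, -0.9904, 1.2928], [0.0, 0.0, 0.0, 1.0]]}
side {'fx': 456.1077219356095, 'fy': 456.1077219356095, 'cx': 320.8136462319749, 'cy': 233.0277742524404, 'world_from_camera': [[-0.7869, -0.4128, 0.4586, 0.1133], [-0.6169, 0.5109, -0.5987, 0.6032], [0.0128, -0.7541, -0.6566, 0.764], [0.0, 0.0, 0.0, 1.0]]}
0.1 [ 0.14447462 -0.53020044  0.23490661] [-1.79907241e+02 -1.81956247e-02  1.52308893e+01] 0.09291135219724722
{'fx': 371.64829954431775, 'fy': 371.64829954431775, 'cx': 314.0096163914019, 'cy': 239.55942041725177, 'world_from_camera': array([[ 2.62322228e-01, -9.31612818e-01, -2.51564319e-01,
         2.14139902e-01],
       [-9.64980284e-01, -2.53337407e-01, -6.80676911e-02,
        -5.11954189e-01],
       [-3.17918703e-04,  2.60610276e-01, -9.65444034e-01,
         3.84237549e-01],
       [ 0.00000000e+00,  0.00000000e+00,  0.00000000e+00,
         1.00000000e+00]])}
```

View pics/top0.png

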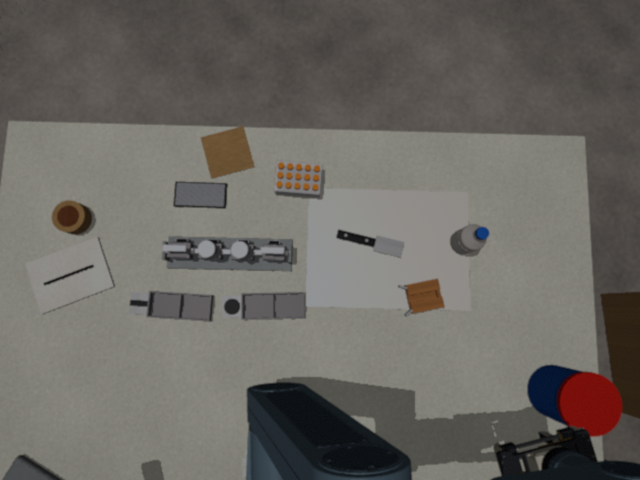

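View pics/side0.png

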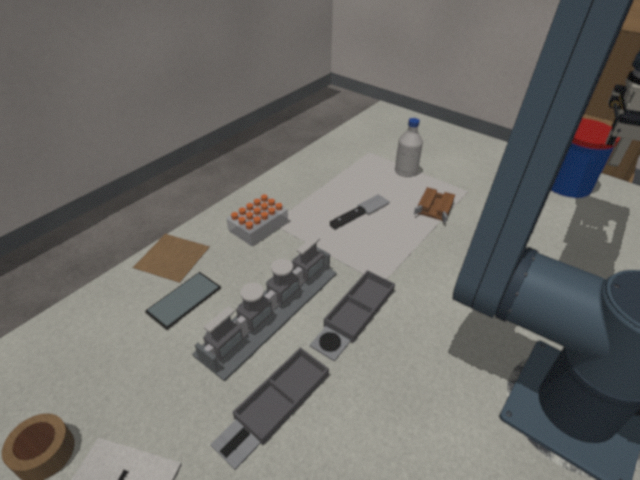

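The top view shows four carriers on the rail: bar (177,250), disc (207,249), disc (239,250), bar (271,251). The bar tray is on the left with its ear at (140,303), and the disc tray on the right with its ear at (232,306). The spatula's blade points right (355,238 to 403,247), and the block's mouth faces left at about (407,300). The side view agrees. I'll move the wrist camera over the rail for finer measurements.

Call:
move_arm(
  moves="0.8 -0.95 -0.18 0 0 -0.35;0.8 -0.95 -0.18 0 0 -0.35;0.8 -0.95 -0.18 0 0 -0.35;0.8 -0.95 -0.18 0 0 -0.35;0.8 -0.95 -0.18 0 0 -0.35;0.8 -0.95 -0.18 0 0 -0.35;0.8 -0.95 -0.18 0 0 -0.35;0.8 -0.95 -0.18 0 0 -0.35",
)

```text
time: 0.77
tcp_pos: [0.2758, -0.2452, 0.2811]
orientation: [-180.0, -0.1, 46.8]
ft_force: [0.3, 0.6, 0.6]
finger_gap: 0.093
gripper_force: 0.0
```

```bash
cat > h.py <<'E'
from station import *
import numpy as np, cv2
from scipy.spatial.transform import Rotation as R
def cal(n):
    c=get_calibration(n); return c, np.array(c["world_from_camera"])
def ray(n,px,c=None):
    c=c or cal(n); k,T=c; px=np.atleast_2d(np.array(px,float))
    u=(px[:,0]-k["cx"])/k["fx"]; v=(px[:,1]-k["cy"])/k["fy"]
    if n=="wrist":
        r=np.hypot(u,v)+1e-12; d=np.c_[u/r*np.sin(r),v/r*np.sin(r),np.cos(r)]
    else:
        d=np.c_[u,v,np.ones_like(u)]; d/=np.linalg.norm(d,axis=1)[:,None]
    return T[:3,3], d@T[:3,:3].T
def plane(n,px,z,c=None):
    o,d=ray(n,px,c); return o+d*((z-o[2])/d[:,2])[:,None]
def tri(rays):  # list of (o,d): least-squares point, residuals
    A=sum(np.eye(3)-np.outer(d,d) for o,d in rays); b=sum((np.eye(3)-np.outer(d,d))@o for o,d in rays)
    p=np.linalg.solve(A,b); return p,[np.linalg.norm((np.eye(3)-np.outer(d,d))@(p-o)) for o,d in rays]
def go(pos,yaw):  # shift/turn in move units from the present pose to a tool-down pose
    s=state(); Rt=R.from_euler("xyz",s["orientation"],degrees=True)
    sh=Rt.inv().apply(np.array(pos)-s["tcp_pos"])/0.25
    tu=(Rt.inv()*R.from_euler("xyz",[180,0,yaw],degrees=True)).as_rotvec()/(np.pi/2)
    print("t",round(s["time"],2),"at",np.round(s["tcp_pos"],4),"yaw",round(s["orientation"][2],2),"gap",round(s["finger_gap"],4),"F",np.round(s["ft_force"],1))
    print("move",np.round(sh,3),np.round(tu,4))
E
python3 -c "
from h import *
go([.46,.17,.33],90)"
```

```text
t 0.77 at [ 0.2758 -0.2452  0.2811] yaw 46.81 gap 0.093 F [0.3 0.6 0.6]
move [ 1.715 -0.6   -0.193] [ 3.000e-04 -8.000e-04 -4.799e-01]
```

Call:
move_arm(
  moves="0.95 -0.33 -0.2 0 0 -0.48;0.95 -0.33 -0.2 0 0 -0.48;0.95 -0.33 -0.2 0 0 -0.48;0.95 -0.33 -0.2 0 0 -0.48;0.95 -0.33 -0.2 0 0 -0.48;0.95 -0.33 -0.2 0 0 -0.48;0.95 -0.33 -0.2 0 0 -0.48;0.95 -0.33 -0.2 0 0 -0.48",
)

```text
time: 1.43
tcp_pos: [0.3783, -0.0172, 0.3309]
orientation: [180.0, -0.0, 90.2]
ft_force: [-0.1, -0.2, 0.3]
finger_gap: 0.093
gripper_force: 0.0
```

```bash
python3 -c "
from h import *
go([.46,.15,.33],90)
c=cal('wrist'); im=snapshot('wrist'); cv2.imwrite('pics/w1.png',im[:,:,::-1]); np.save('w1.npy',c,allow_pickle=True)"
```

```text
t 1.43 at [ 0.3783 -0.0172  0.3309] yaw 90.25 gap 0.093 F [-0.1 -0.2  0.3]
move [0.667 0.33  0.004] [ 0.0004 -0.      0.0028]Traceback (most recent call last):
  File "<string>", line 4, in <module>
    c=cal('wrist'); im=snapshot('wrist'); cv2.imwrite('pics/w1.png',im[:,:,::-1]); np.save('w1.npy',c,allow_pickle=True)
                                                                                   ~~~~~~~^^^^^^^^^^^^^^^^^^^^^^^^^^^^^^
    arr = np.asanyarray(arr)
ValueError: setting an array element with a sequence. The requested array has an inhomogeneous shape after 1 dimensions. The detected shape was (2,) + inhomogeneous part.
```

View pics/w1.png

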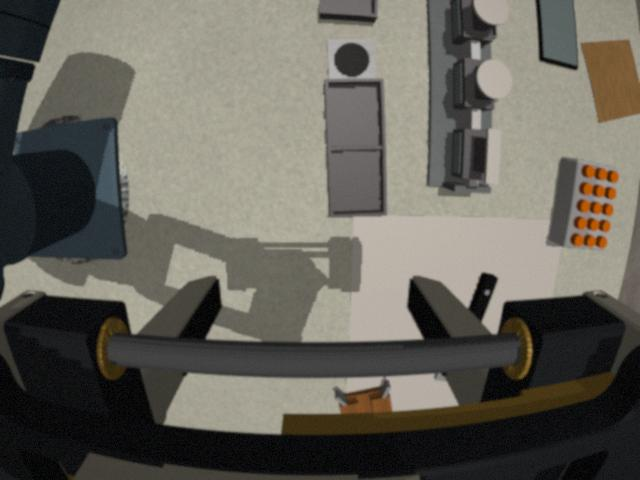

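The wrist view shows the disc tray (325-385 × 80-215, ear disc at (352,59)), the rail on the right, and the first bar carrier at (475,155). I'll save this calibration and look again from further along.

```bash
cat >> h.py <<'E'
import pickle
def snap(tag,n="wrist"):
    c=cal(n); im=snapshot(n); cv2.imwrite(f"pics/{tag}.png",im[:,:,::-1]); pickle.dump(c,open(f"{tag}.pkl","wb")); return c,im
def load(tag): return pickle.load(open(f"{tag}.pkl","rb"))
E
python3 -c "
from h import *
snap('w1')"
```

Call:
move_arm(
  moves="0.66 0.36 -0.2 0 0 0;0.66 0.36 -0.2 0 0 0;0.66 0.36 -0.2 0 0 0;0.66 0.36 -0.2 0 0 0;0.66 0.36 -0.2 0 0 0;0.66 0.36 -0.2 0 0 0;0.66 0.36 -0.2 0 0 0;0.66 0.36 -0.2 0 0 0",
)

```text
time: 2.2
tcp_pos: [0.4678, 0.1431, 0.3797]
orientation: [-179.9, 0.1, 89.7]
ft_force: [0.4, -1.1, -0.8]
finger_gap: 0.0928
gripper_force: 0.0
```

```bash
python3 -c "
from h import *
go([.46,.15,.33],90)
snap('w2')"
```

```text
t 2.2 at [0.4678 0.1431 0.3797] yaw 89.74 gap 0.0928 F [ 0.4 -1.1 -0.8]
move [ 0.028 -0.031  0.199] [-0.0013  0.0007 -0.0029]
```

View pics/w2.png

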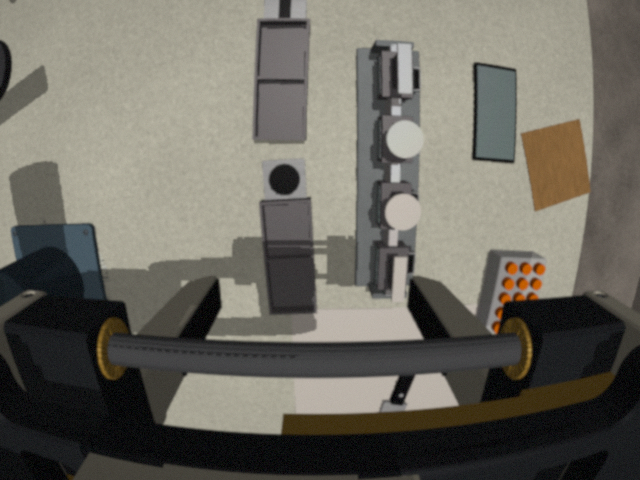

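The view shows the tags: bar (404,68), disc (405,138), disc (402,211), bar (400,275). The tray rims are the bar tray at x 254-310, y 18-142 and the disc tray at x 262-314, y 198-312. I'll measure tags and tray corners from two views.

Run:
```python
from h import *
def comps(im,m,amin):
    n,l,s,c=cv2.connectedComponentsWithStats(m.astype(np.uint8)); return [(s[i],np.round(c[i],1)) for i in range(1,n) if s[i][4]>amin]
for tag,roi in (("w2",(340,30,440,305)),("w1",(425,0,520,200)),("top0",(155,230,300,275)),("side0",(190,230,340,370))):
    im=cv2.imread(f"pics/{tag}.png"); x0,y0,x1,y1=roi; g=im[y0:y1,x0:x1].min(2)
    print(tag,np.percentile(g,[50,80,90,95,99]))
    for th in (150,165,180):
        print(th,[(tuple(int(v) for v in s+np.array([x0,y0,0,0,0])),tuple(c+[x0,y0])) for s,c in comps(im,g>th,25)])
for tag,rois in (("w2",((235,0,335,160),(240,140,340,340))),("w1",((300,20,410,240),))):
    im=cv2.imread(f"pics/{tag}.png")
    for (x0,y0,x1,y1) in rois:
        g=im[y0:y1,x0:x1].max(2); print(tag,np.percentile(g,[5,20,50,80]))
        for s,c in comps(im,cv2.morphologyEx((g<125).astype(np.uint8),cv2.MORPH_OPEN,np.ones((5,5))),400): print((s+np.array([x0,y0,0,0,0])).tolist(),c+[x0,y0])
```

```text
w2 [135. 157. 173. 183. 190.]
150 [((352, 35, 19, 11, 49), (np.float64(360.8), np.float64(39.2))), ((391, 43, 21, 51, 692), (np.float64(404.1), np.float64(66.7))), ((424, 48, 7, 9, 32), (np.float64(426.7), np.float64(52.8))), ((386, 49, 54, 230, 5789), (np.float64(419.7), np.float64(173.5))), ((340, 60, 6, 8, 29), (np.float64(341.8), np.float64(62.8))), ((340, 62, 16, 174, 2384), (np.float64(347.0), np.float64(152.8))), ((392, 106, 9, 10, 83), (np.float64(396.0), np.float64(110.4))), ((391, 164, 10, 18, 153), (np.float64(395.2), np.float64(173.0))), ((375, 258, 32, 47, 602), (np.float64(397.2), np.float64(283.7))), ((340, 287, 33, 18, 423), (np.float64(353.6), np.float64(296.6)))]
165 [((398, 44, 14, 49, 600), (np.float64(404.6), np.float64(68.3))), ((392, 107, 9, 8, 68), (np.float64(396.0), np.float64(110.5))), ((388, 121, 37, 36, 1037), (np.float64(405.3), np.float64(138.6))), ((391, 165, 9, 17, 137), (np.float64(395.3), np.float64(173.1))), ((386, 195, 35, 50, 1007), (np.float64(402.3), np.float64(214.0))), ((393, 258, 13, 44, 411), (np.float64(399.1), np.float64(280.0)))]
180 [((
[... 1291 characters left out ...]
, 471), (np.float64(494.5), np.float64(154.0)))]
180 []
top0 [103. 125. 134. 145. 146.]
150 []
165 []
180 []
side0 [135. 145. 148. 154. 157.]
150 [((286, 230, 54, 30, 801), (np.float64(320.1), np.float64(239.5))), ((271, 259, 20, 14, 215), (np.float64(281.1), np.float64(265.5))), ((241, 283, 22, 16, 264), (np.float64(251.5), np.float64(290.2))), ((205, 307, 27, 22, 180), (np.float64(218.1), np.float64(317.7)))]
165 []
180 []
w2 [ 72.  114.8 163.  173. ]
[253, 0, 57, 144, 6695] [280.9  78.1]
w2 [ 44.  66. 115. 175.]
[268, 164, 32, 32, 825] [283.7 179.3]
[240, 197, 100, 138, 9261] [284.8 267.7]
w1 [ 57. 106. 164. 172.]
[335, 41, 35, 34, 946] [351.7  57.7]
[323, 78, 64, 138, 8056] [355.6 145.9]
```

Run:
```python
import cv2,numpy as np
a=cv2.imread('pics/w2.png')[0:320,230:450]; b=cv2.imread('pics/top0.png')[225:325,120:310]
cv2.imwrite('pics/c1.png',np.hstack([cv2.resize(a,None,fx=1.8,fy=1.8,interpolation=3)[:570],cv2.resize(b,(395,208),interpolation=3) if 0 else np.zeros((570,1,3),np.uint8)]))
```

```text
(no output)
```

View pics/c1.png

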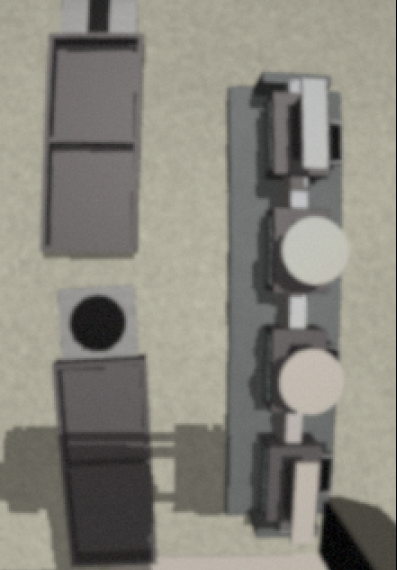

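The crop gives the tag centres in w2: (404.4,68.9), (404.4,139.4), (402.2,211.7), (400,278.5). The tray corners and dividers are also clear. Now I'll triangulate.

Run:
```python
from h import *
w1,w2=load('w1'),load('w2'); sd=cal('side'); tp=cal('top')
def T(**k):
    rs=[]
    for n,(c,nm) in dict(w1=(w1,'wrist'),w2=(w2,'wrist'),sd=(sd,'side'),tp=(tp,'top')).items():
        if n in k:
            o,d=ray(nm,k[n],c); rs.append((o,d[0]))
    p,r=tri(rs); return np.round(p,4),np.round(r,4)
print('barfar',T(w2=(404.4,68.9),sd=(218,317.5)), plane('wrist',(404.4,68.9),.105,w2))
print('discfar',T(w2=(404.4,139.4),sd=(251.7,290.5)), T(w2=(404.4,139.4),sd=(251.7,290.5),tp=(207,248)),plane('wrist',(404.4,139.4),.105,w2))
print('discnear',T(w2=(402.2,211.7),w1=(494.5,77),sd=(281,266)),plane('wrist',(402.2,211.7),.105,w2))
print('barnear',T(w2=(400,278.5),w1=(494.7,155)),plane('wrist',(400,278.5),.105,w2))
print('eardisc',T(w2=(283.7,179.3),w1=(351.7,57.7)))
cr=np.array([[50,36],[143,36],[136,256],[42,255],[50,145],[134,147]])/1.8+[230,0]
print('bartray',np.round(plane('wrist',cr,.025,w2),4))
cr=np.array([[55,363],[146,356],[155,563],[73,565],[66,462],[150,461]])/1.8+[230,0]
print('disctray',np.round(plane('wrist',cr,.025,w2),4))
# disc tray from w1 (TL,TR,BR,BL,divL,divR)
cr=np.array([[326,81],[383,80],[385,214],[330,216],[328,150],[383,148]])
print('disctray w1',np.round(plane('wrist',cr,.025,w1),4))
# rail base edges w2
cr=np.array([[229,86],[341,92],[226,512]])/1.8+[230,0]
print('rail',np.round(plane('wrist',cr,.01,w2),4))
cr=np.array([[407,288],[410,315]]); print('wings',plane('top',cr,.032,tp)); print('block',np.round(plane('top',[[408,284],[439,280],[444,307],[411,313]],.032,tp),3)); print('spat',plane('top',[[338,234],[373,243],[403,247]],.018,tp))
```

```text
barfar (array([0.5726, 0.3019, 0.1059]), array([0.0015, 0.0015])) [[0.57145424 0.30117793 0.105     ]]
discfar (array([0.5715, 0.2184, 0.1068]), array([0.0005, 0.0005])) (array([0.5723, 0.2182, 0.1058]), array([0.001 , 0.0003, 0.0007])) [[0.57149248 0.2181271  0.105     ]]
discnear (array([0.5724, 0.1328, 0.1045]), array([0.0008, 0.0007, 0.0014])) [[0.57153897 0.13304377 0.105     ]]
barnear (array([0.5755, 0.0464, 0.1   ]), array([0.0005, 0.0005])) [[0.57386822 0.04866481 0.105     ]]
eardisc (array([0.4247, 0.161 , 0.0086]), array([0., 0.]))
bartray [[0.3919 0.3873 0.025 ]
 [0.4622 0.3845 0.025 ]
 [0.4562 0.2129 0.025 ]
 [0.3855 0.2151 0.025 ]
 [0.3925 0.2991 0.025 ]
 [0.4552 0.2957 0.025 ]]
disctray [[ 0.3933  0.1321  0.025 ]
 [ 0.4632  0.1369  0.025 ]
 [ 0.4695 -0.0368  0.025 ]
 [ 0.4004 -0.039   0.025 ]
 [ 0.3989  0.0524  0.025 ]
 [ 0.4658  0.0531  0.025 ]]
disctray w1 [[ 0.3919  0.1269  0.025 ]
 [ 0.4614  0.1304  0.025 ]
 [ 0.4672 -0.0372  0.025 ]
 [ 0.3976 -0.0402  0.025 ]
 [ 0.3945  0.0418  0.025 ]
 [ 0.4621  0.0456  0.025 ]]
rail [[0.528  0.3483 0.01  ]
 [0.6172 0.349  0.01  ]
 [0.5292 0.0029 0.01  ]]
wings [[ 0.48597964 -0.31692384  0.032     ]
 [ 0.41318519 -0.32490204  0.032     ]]
block [[ 0.497 -0.32   0.032]
 [ 0.51  -0.405  0.032]
 [ 0.437 -0.418  0.032]
 [ 0.419 -0.328  0.032]]
spat [[ 0.63286924 -0.12616349  0.018     ]
 [ 0.60987666 -0.22470057  0.018     ]
 [ 0.60073485 -0.30879955  0.018     ]]
```

Heights check out: tags are at z≈0.105, the rail lies along y at x≈0.572, and the stations are at y≈0.048, 0.133, 0.218 and 0.3015. Disc nests are near (0.429,0.0885) and (0.432,0.0045), tray yaw +2°. Bar nests are near (0.4255,0.342) and (0.4225,0.258), yaw −2°. I'll start with the near bar carrier.

Call:
move_arm(
  moves="-0.38 0.42 0.7 0 0 -0.003;-0.38 0.42 0.7 0 0 -0.003;-0.38 0.42 0.7 0 0 -0.003;-0.38 0.42 0.7 0 0 -0.003;-0.38 0.42 0.7 0 0 -0.003;-0.38 0.42 0.7 0 0 -0.003;-0.38 0.42 0.7 0 0 -0.003;-0.38 0.42 0.7 0 0 -0.003",
)

```text
time: 2.92
tcp_pos: [0.5721, 0.0491, 0.2057]
orientation: [-179.9, -0.0, 90.0]
ft_force: [0.0, 0.3, 0.6]
finger_gap: 0.0929
gripper_force: 0.0
```

```bash
python3 -c "
from h import *
go([.573,.0478,.088],90)
c,im=snap('w3')"
```

```text
t 2.92 at [0.5721 0.0491 0.2057] yaw 90.04 gap 0.0929 F [0.  0.3 0.6]
move [-0.005  0.005  0.471] [-0.0013 -0.0003  0.0004]
```

View pics/w3.png

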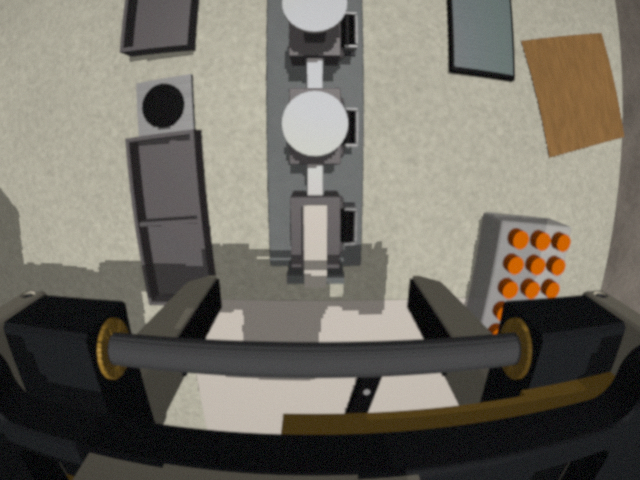

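The bar tag at (315,240) sits centred between the fingers (~315), and the rollers are on the +x side. I'll descend and grip.

Call:
move_arm(
  moves="-0.005 0.003 0.16 0 0 0;-0.005 0.003 0.3 0 0 0;-0.005 0.003 0.4 0 0 0;-0.005 0.003 0.45 0 0 0;-0.005 0.003 0.47 0 0 0;-0.005 0.003 0.47 0 0 0",
)

```text
time: 3.47
tcp_pos: [0.5736, 0.0498, 0.0893]
orientation: [179.9, 0.0, 90.3]
ft_force: [0.2, -0.1, 0.9]
finger_gap: 0.0929
gripper_force: 0.0
```

Call:
move_arm(
  moves="0 0 0 0 0 0;0 0 0 0 0 0;0 0 0 0 0 0;0 0 0 0 0 0;0 0 0 0 0 0;0 0 0 0 0 0",
  gripper=0,
  grip_force=45,
)

```text
time: 3.97
tcp_pos: [0.5738, 0.0489, 0.0885]
orientation: [180.0, 0.0, 90.2]
ft_force: [0.0, 0.4, -0.6]
finger_gap: 0.0572
gripper_force: 0.0
```

Call:
move_arm(
  moves="0 0 0 0 0 0;0 0 0 0 0 0;0 0 0 0 0 0;0 0 0 0 0 0;0 0 0 0 0 0;0 0 0 0 0 0;0 0 0 0 0 0;0 0 0 0 0 0",
)

```text
time: 4.63
tcp_pos: [0.5735, 0.049, 0.0881]
orientation: [-180.0, -0.0, 90.2]
ft_force: [0.1, -0.3, -0.2]
finger_gap: 0.0159
gripper_force: 45.0
```

Gripped, gap 16 mm. Lift slowly out of the catch.

Call:
move_arm(
  moves="0 0 -0.015 0 0 0;0 0 -0.03 0 0 0;0 0 -0.045 0 0 0;0 0 -0.06 0 0 0;0 0 -0.08 0 0 0;0 0 -0.12 0 0 0;0 0 -0.2 0 0 0;0 0 -0.3 0 0 0",
)

```text
time: 5.3
tcp_pos: [0.5741, 0.0491, 0.1641]
orientation: [180.0, -0.0, 90.2]
ft_force: [0.3, -0.1, -2.1]
finger_gap: 0.0157
gripper_force: 45.0
```

```bash
python3 -c "
from h import *
go([.4225,.258,.16],88)"
```

```text
t 5.3 at [0.5741 0.0491 0.1641] yaw 90.19 gap 0.0157 F [ 0.3 -0.1 -2.1]
move [ 0.838 -0.603  0.016] [ 0.0004 -0.0002  0.0244]
```

Call:
move_arm(
  moves="0 -0.16 -0.05 0 0 0;0 -0.32 -0.05 0 0 0.01;0.1 -0.48 -0.05 0 0 0.02;0.24 -0.56 -0.05 0 0 0.024;0.4 -0.6 -0.05 0 0 0.024;0.55 -0.6 0 0 0 0.024;0.7 -0.6 0 0 0 0.024;0.83 -0.6 0.016 0 0 0.024",
)

```text
time: 5.97
tcp_pos: [0.4241, 0.259, 0.1615]
orientation: [179.7, -0.2, 88.1]
ft_force: [1.0, -1.0, -1.5]
finger_gap: 0.0156
gripper_force: 45.0
```

```bash
python3 -c "
from h import *
go([.4225,.258,.0685],88)
snap('w4')"
```

```text
t 5.97 at [0.4241 0.259  0.1615] yaw 88.06 gap 0.0156 F [ 1.  -1.  -1.5]
move [-0.005 -0.008  0.372] [ 0.0036 -0.0018  0.0007]
```

View pics/w4.png

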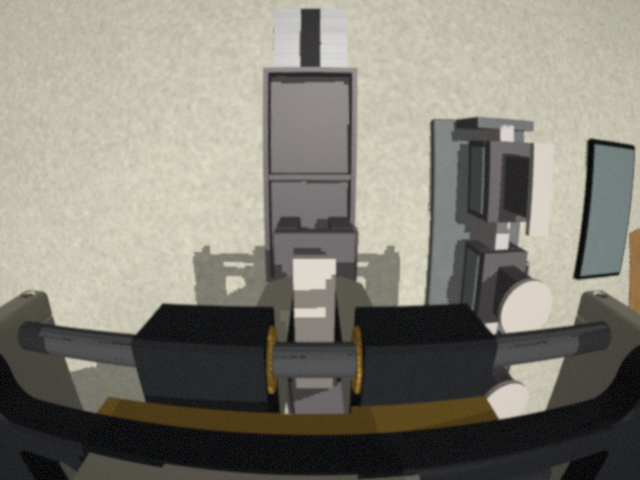

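The held carrier sits centred over the near bar nest; the tray spans columns 264-357 and the fin is at ~314. Lower it.

Call:
move_arm(
  moves="-0.005 -0.005 0.13 0 0 0;-0.005 -0.005 0.24 0 0 0;-0.005 -0.005 0.32 0 0 0;-0.005 -0.005 0.35 0 0 0;-0.005 -0.005 0.365 0 0 0;-0.005 -0.005 0.372 0 0 0;-0.005 -0.005 0.374 0 0 0;-0.005 -0.005 0.374 0 0 0",
)

```text
time: 6.68
tcp_pos: [0.4229, 0.255, 0.0671]
orientation: [179.8, -0.1, 88.0]
ft_force: [-0.3, 0.5, -0.3]
finger_gap: 0.0156
gripper_force: 45.0
```

Call:
move_arm(
  moves="0 0 0 0 0 0;0 0 0 0 0 0;0 0 0 0 0 0;0 0 0 0 0 0;0 0 0 0 0 0",
  gripper=0.6,
)

```text
time: 7.1
tcp_pos: [0.4218, 0.2548, 0.0659]
orientation: [180.0, -0.0, 88.0]
ft_force: [1.0, 0.8, 0.3]
finger_gap: 0.0447
gripper_force: 0.0
```

Call:
move_arm(
  moves="0 0 -0.1 0 0 0;0 0 -0.25 0 0 0;0 0 -0.4 0 0 0;0 0.1 -0.5 0 0 0;0 0.2 -0.5 0 0 0;-0.2 0.3 -0.5 0 0 -0.02;-0.35 0.4 -0.5 0 0 -0.02;-0.46 0.55 -0.5 0 0 -0.02",
  gripper=0.9,
)

```text
time: 7.77
tcp_pos: [0.5391, 0.1487, 0.1909]
orientation: [-179.9, 0.0, 89.9]
ft_force: [0.7, 0.0, -0.8]
finger_gap: 0.0839
gripper_force: 0.0
```

```bash
python3 -c "
from h import *
go([.5725,.133,.088],90)
c,im=snap('w5')
top,_=cal('top'),0
"
```

```text
t 7.77 at [0.5391 0.1487 0.1909] yaw 89.95 gap 0.0839 F [ 0.7  0.  -0.8]
move [-0.063  0.134  0.411] [-0.0006  0.0003 -0.0006]
```

View pics/w5.png

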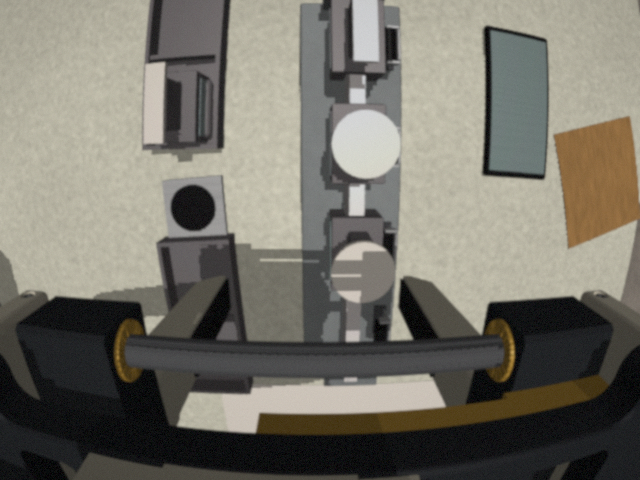

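The bar carrier stands upright in its nest at (180,105). The disc at (363,272) is 8 mm to the right of centre. I'll align and descend, taking it slightly higher because the 44 mm tag is wider than the fin.

Call:
move_arm(
  moves="-0.05 0.1 0 0 0 0;-0.063 0.134 0.1 0 0 0;-0.063 0.134 0.2 0 0 0;-0.063 0.134 0.28 0 0 0;-0.063 0.134 0.34 0 0 0;-0.063 0.134 0.37 0 0 0;-0.063 0.134 0.375 0 0 0",
)

```text
time: 8.4
tcp_pos: [0.5719, 0.1343, 0.0951]
orientation: [-179.8, 0.0, 89.8]
ft_force: [-0.7, -0.0, -0.2]
finger_gap: 0.0837
gripper_force: 0.0
```

Call:
move_arm(
  moves="0 0 0 0 0 0;0 0 0 0 0 0;0 0 0 0 0 0;0 0 0 0 0 0;0 0 0 0 0 0;0 0 0 0 0 0;0 0 0 0 0 0;0 0 0 0 0 0",
  gripper=0,
)

```text
time: 9.07
tcp_pos: [0.5734, 0.1343, 0.0973]
orientation: [180.0, -0.0, 89.8]
ft_force: [-0.3, -0.3, 1.9]
finger_gap: 0.0425
gripper_force: 45.0
```

Call:
move_arm(
  moves="0 0 0 0 0 0;0 0 0 0 0 0;0 0 0 0 0 0;0 0 0 0 0 0;0 0 0 0 0 0;0 0 0 0 0 0",
)

```text
time: 9.57
tcp_pos: [0.5734, 0.1343, 0.0972]
orientation: [180.0, -0.0, 89.8]
ft_force: [0.3, 0.3, 5.3]
finger_gap: 0.0424
gripper_force: 45.0
```

Gap is 42.4 mm, so the pads hold the disc rim. I'll lift gently and watch for slip.

Call:
move_arm(
  moves="0 0 -0.01 0 0 0;0 0 -0.02 0 0 0;0 0 -0.03 0 0 0;0 0 -0.04 0 0 0",
  grip_force=55,
)

```text
time: 9.9
tcp_pos: [0.5722, 0.1341, 0.1052]
orientation: [-179.8, 0.0, 89.8]
ft_force: [1.3, 0.2, -10.3]
finger_gap: 0.0419
gripper_force: 55.0
```

Call:
move_arm(
  moves="0 0 -0.015 0 0 0;0 0 -0.03 0 0 0;0 0 -0.045 0 0 0;0 0 -0.06 0 0 0;0 0 -0.1 0 0 0;0 0 -0.15 0 0 0;0 0 -0.22 0 0 0;0 0 -0.22 0 0 0",
)

```text
time: 10.57
tcp_pos: [0.5756, 0.1344, 0.1665]
orientation: [179.6, -0.0, 89.8]
ft_force: [0.7, -0.1, -0.5]
finger_gap: 0.0422
gripper_force: 55.0
```

```bash
python3 -c "
from h import *
go([.4305,.0885,.16],92)
snap('w6')"
```

```text
t 10.57 at [0.5756 0.1344 0.1665] yaw 89.85 gap 0.0422 F [ 0.7 -0.1 -0.5]
move [-0.185 -0.58   0.022] [ 0.0048 -0.0001 -0.0239]
```

View pics/w6.png

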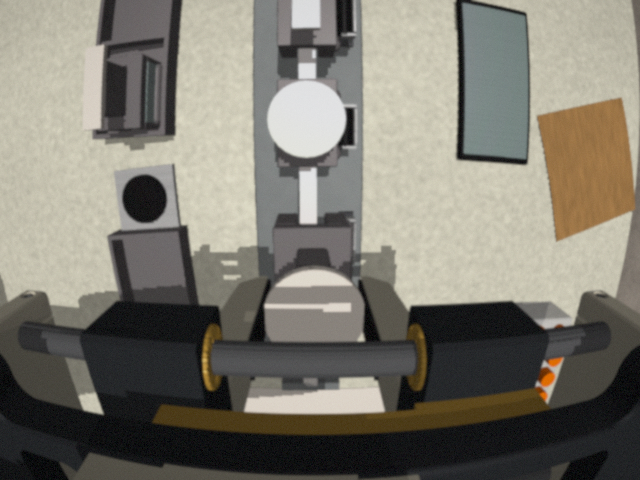

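The disc carrier is lifted clear of the catch, with its disc at (315,310) between the pads. I'll carry it to the +y disc nest.

Call:
move_arm(
  moves="0 -0.16 -0.02 0 0 0;0 -0.32 -0.02 0 0 -0.01;-0.05 -0.44 -0.02 0 0 -0.02;-0.1 -0.52 0 0 0 -0.024;-0.15 -0.57 0.02 0 0 -0.024;-0.18 -0.587 0.02 0 0 -0.024;-0.18 -0.587 0.02 0 0 -0.024",
)

```text
time: 11.2
tcp_pos: [0.4253, 0.0888, 0.1567]
orientation: [-180.0, 0.0, 91.9]
ft_force: [0.1, -0.4, -1.9]
finger_gap: 0.0421
gripper_force: 55.0
```

```bash
python3 -c "
from h import *
go([.4292,.0895,.0765],92)
snap('w7')"
```

```text
t 11.2 at [0.4253 0.0888 0.1567] yaw 91.93 gap 0.0421 F [ 0.1 -0.4 -1.9]
move [0.003 0.016 0.321] [-0.0004  0.0002 -0.0008]
```

View pics/w7.png

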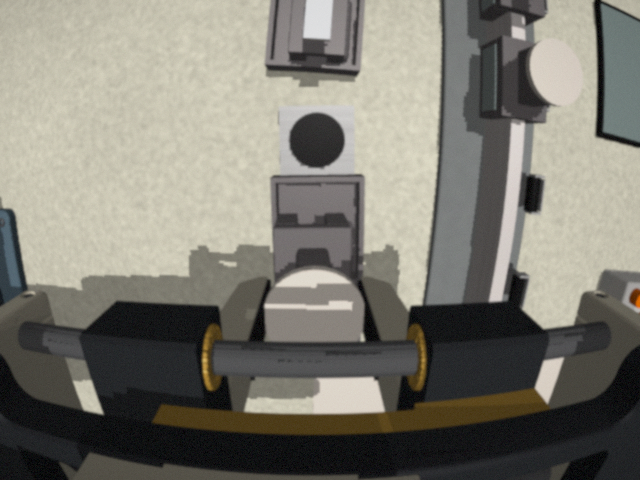

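The carrier sits about 4 mm left of the nest centre (tray columns 272-363, carrier 274-352). I'll correct +x and lower, watching the force.

Call:
move_arm(
  moves="0.003 0.016 0.1 0 0 0;0.003 0.016 0.2 0 0 0;0.003 0.016 0.26 0 0 0;0.003 0.016 0.29 0 0 0;0.003 0.016 0.305 0 0 0;0.003 0.016 0.305 0 0 0",
)

```text
time: 11.75
tcp_pos: [0.4309, 0.0908, 0.0803]
orientation: [-180.0, -0.0, 92.0]
ft_force: [0.5, -0.9, -1.8]
finger_gap: 0.0418
gripper_force: 55.0
```

Call:
move_arm(
  moves="0 0 0.008 0 0 0;0 0 0.014 0 0 0;0 0 0.014 0 0 0",
)

```text
time: 12.0
tcp_pos: [0.4308, 0.0906, 0.0777]
orientation: [179.9, 0.0, 92.0]
ft_force: [0.8, 0.4, -1.2]
finger_gap: 0.0421
gripper_force: 55.0
```

Call:
move_arm(
  moves="0 0 0.004 0 0 0;0 0 0.008 0 0 0;0 0 0.012 0 0 0;0 0 0.012 0 0 0",
)

```text
time: 12.33
tcp_pos: [0.4309, 0.0905, 0.0764]
orientation: [179.9, 0.0, 92.0]
ft_force: [-5.7, 0.3, 20.0]
finger_gap: 0.0421
gripper_force: 55.0
```

Contact is at the predicted height (0.0764), so the carrier is on the floor. Release.

Call:
move_arm(
  moves="0 0 -0.008 0 0 0;0 0 -0.008 0 0 0;0 0 -0.008 0 0 0;0 0 -0.008 0 0 0;0 0 -0.008 0 0 0;0 0 -0.008 0 0 0;0 0 -0.008 0 0 0",
  gripper=0.9,
)

```text
time: 12.92
tcp_pos: [0.4302, 0.0905, 0.076]
orientation: [-180.0, -0.0, 92.0]
ft_force: [-0.6, 0.6, -0.2]
finger_gap: 0.082
gripper_force: 0.0
```

Call:
move_arm(
  moves="0 0 -0.1 0 0 0;0 0 -0.25 0 0 0;0 0 -0.4 0 0 0;0.1 0.1 -0.5 0 0 0;0.2 0.25 -0.5 0 0 0;0.3 0.4 -0.5 0 0 0.02;0.42 0.5 -0.5 0 0 0.02;0.5 0.58 -0.5 0 0 0.022",
)

```text
time: 13.58
tcp_pos: [0.5726, 0.2225, 0.201]
orientation: [180.0, -0.0, 90.0]
ft_force: [0.0, -1.0, 1.0]
finger_gap: 0.0838
gripper_force: 0.0
```

```bash
python3 -c "
from h import *
go([.5722,.218,.0972],90)
snap('w8')"
```

```text
t 13.58 at [0.5726 0.2225 0.201 ] yaw 90.0 gap 0.0838 F [ 0. -1.  1.]
move [-0.018 -0.002  0.415] [ 0.0006 -0.0004 -0.    ]
```

Call:
move_arm(
  moves="-0.018 0 0.13 0 0 0;-0.018 0 0.25 0 0 0;-0.018 0 0.34 0 0 0;-0.018 0 0.39 0 0 0;-0.018 0 0.41 0 0 0;-0.018 0 0.413 0 0 0;-0.018 0 0.413 0 0 0",
  grip_force=45,
)

```text
time: 14.22
tcp_pos: [0.571, 0.216, 0.0982]
orientation: [180.0, -0.0, 90.0]
ft_force: [-0.1, 0.6, 0.7]
finger_gap: 0.0838
gripper_force: 0.0
```

Call:
move_arm(
  moves="0 0 0 0 0 0;0 0 0 0 0 0;0 0 0 0 0 0;0 0 0 0 0 0;0 0 0 0 0 0;0 0 0 0 0 0;0 0 0 0 0 0;0 0 0 0 0 0",
  gripper=0,
  grip_force=55,
)

```text
time: 14.88
tcp_pos: [0.5709, 0.216, 0.0981]
orientation: [180.0, -0.0, 90.0]
ft_force: [-0.1, -0.3, 0.9]
finger_gap: 0.0421
gripper_force: 55.0
```

Call:
move_arm(
  moves="0 0 0 0 0 0;0 0 -0.015 0 0 0;0 0 -0.03 0 0 0;0 0 -0.045 0 0 0",
)

```text
time: 15.22
tcp_pos: [0.5692, 0.2158, 0.1076]
orientation: [-179.7, 0.0, 90.0]
ft_force: [-2.2, -1.2, -6.1]
finger_gap: 0.0421
gripper_force: 55.0
```

Call:
move_arm(
  moves="0 0 -0.015 0 0 0;0 0 -0.03 0 0 0;0 0 -0.045 0 0 0;0 0 -0.06 0 0 0;0 0 -0.1 0 0 0;0 0 -0.15 0 0 0;0 0 -0.22 0 0 0;0 0 -0.22 0 0 0",
)

```text
time: 15.88
tcp_pos: [0.5734, 0.2165, 0.1688]
orientation: [179.6, -0.1, 90.0]
ft_force: [1.6, -0.4, -1.0]
finger_gap: 0.0419
gripper_force: 55.0
```

```bash
python3 -c "
from h import *
go([.432,.006,.16],92)
snap('w9')"
```

```text
t 15.88 at [0.5734 0.2165 0.1688] yaw 90.02 gap 0.0419 F [ 1.6 -0.4 -1. ]
move [-0.842 -0.566  0.03 ] [ 0.005  -0.0008 -0.022 ]
```

Call:
move_arm(
  moves="-0.05 -0.16 -0.1 0 0 0;-0.1 -0.3 -0.12 0 0 0;-0.2 -0.42 -0.12 0 0 -0.01;-0.33 -0.5 -0.12 0 0 -0.022;-0.47 -0.56 -0.12 0 0 -0.022;-0.6 -0.566 -0.12 0 0 -0.022;-0.74 -0.566 -0.08 0 0 -0.022;-0.85 -0.566 -0.03 0 0 -0.022",
)

```text
time: 16.6
tcp_pos: [0.4296, 0.0013, 0.1722]
orientation: [179.8, 0.1, 92.0]
ft_force: [0.6, -0.2, -1.5]
finger_gap: 0.0419
gripper_force: 55.0
```

Call:
move_arm(
  moves="0 0 0 0 0 0;0 0 0 0 0 0",
)

```text
time: 16.77
tcp_pos: [0.4287, 0.0024, 0.1708]
orientation: [-179.9, -0.0, 91.8]
ft_force: [0.5, 0.2, -2.0]
finger_gap: 0.0418
gripper_force: 55.0
```

```bash
python3 -c "
from h import *
go([.432,.003,.081],92)
snap('w10')
a=cv2.imread('pics/w6.png');b=cv2.imread('pics/w9.png');c=cv2.imread('pics/w10.png')
cv2.imwrite('pics/c2.png',np.vstack([np.hstack([a[200:420,200:440],b[200:420,200:440]]),c[40:400,80:560]]))"
```

```text
t 16.77 at [0.4287 0.0024 0.1708] yaw 91.79 gap 0.0418 F [ 0.5  0.2 -2. ]
move [0.002 0.014 0.359] [-0.001  -0.0004 -0.0024]
```

View pics/c2.png

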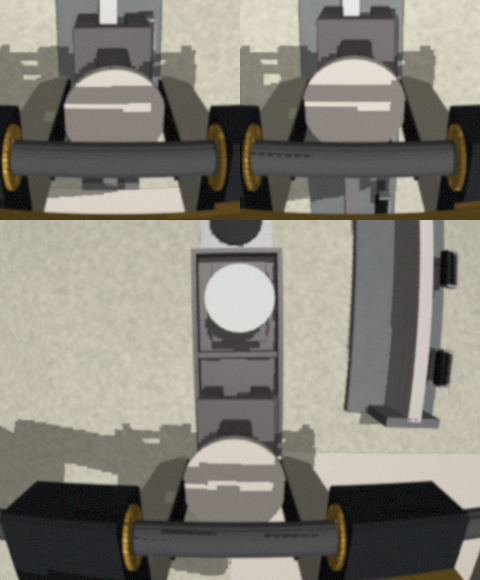

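The first disc carrier stands in its nest. The second hangs the same way over the other nest. I'll lower it, expecting contact near z 0.077.

Call:
move_arm(
  moves="0.002 0.01 0.12 0 0 0;0.002 0.01 0.23 0 0 0;0.002 0.01 0.31 0 0 0;0.002 0.01 0.35 0 0 0;0.002 0.01 0.36 0 0 0;0.002 0.01 0.366 0 0 0;0.002 0.01 0.366 0 0 0",
)

```text
time: 17.4
tcp_pos: [0.4324, 0.0047, 0.0806]
orientation: [180.0, 0.0, 92.1]
ft_force: [0.2, 0.3, -1.7]
finger_gap: 0.0419
gripper_force: 55.0
```

Call:
move_arm(
  moves="0 0 0.004 0 0 0;0 0 0.008 0 0 0;0 0 0.008 0 0 0",
)

```text
time: 17.65
tcp_pos: [0.4323, 0.0041, 0.0787]
orientation: [179.9, 0.0, 92.0]
ft_force: [0.1, -0.2, -1.6]
finger_gap: 0.0419
gripper_force: 55.0
```

Call:
move_arm(
  moves="0 0 0.004 0 0 0;0 0 0.006 0 0 0;0 0 0.008 0 0 0;0 0 0.008 0 0 0",
)

```text
time: 17.98
tcp_pos: [0.4326, 0.0038, 0.0772]
orientation: [179.9, 0.0, 92.0]
ft_force: [-0.8, 0.1, 6.8]
finger_gap: 0.0417
gripper_force: 55.0
```

Call:
move_arm(
  moves="0 0 0 0 0 0;0 0 0 0 0 0;0 0 0 0 0 0;0 0 0 0 0 0;0 0 0 0 0 0;0 0 0 0 0 0;0 0 0 0 0 0",
  gripper=0.9,
)

```text
time: 18.57
tcp_pos: [0.4318, 0.0041, 0.0761]
orientation: [-180.0, -0.0, 92.0]
ft_force: [0.1, 0.1, 0.8]
finger_gap: 0.082
gripper_force: 0.0
```

Call:
move_arm(
  moves="0 0 -0.1 0 0 0;0 0 -0.25 0 0 0;0 0 -0.4 0 0 0;0.1 0.1 -0.5 0 0 0;0.25 0.2 -0.5 0 0 0;0.4 0.3 -0.5 0 0 0.02;0.55 0.4 -0.5 0 0 0.02;0.7 0.5 -0.5 0 0 0.022",
)

```text
time: 19.23
tcp_pos: [0.5436, 0.1724, 0.2014]
orientation: [180.0, -0.0, 90.0]
ft_force: [0.6, -1.0, 0.3]
finger_gap: 0.0839
gripper_force: 0.0
```

```bash
python3 -c "
from h import *
go([.572,.3015,.19],90)"
```

```text
t 19.23 at [0.5436 0.1724 0.2014] yaw 89.99 gap 0.0839 F [ 0.6 -1.   0.3]
move [0.516 0.114 0.046] [ 0.0004 -0.     -0.0001]
```

Call:
move_arm(
  moves="0.16 0.05 0 0 0 0;0.3 0.1 0 0 0 0;0.42 0.112 0.04 0 0 0;0.49 0.112 0.04 0 0 0;0.516 0.112 0.04 0 0 0;0.516 0.112 0.04 0 0 0;0.516 0.112 0.04 0 0 0",
)

```text
time: 19.82
tcp_pos: [0.5707, 0.299, 0.1911]
orientation: [-180.0, 0.0, 90.0]
ft_force: [0.5, -0.1, 0.1]
finger_gap: 0.0841
gripper_force: 0.0
```

```bash
python3 -c "
from h import *
go([.572,.3015,.088],90)"
```

```text
t 19.82 at [0.5707 0.299  0.1911] yaw 90.05 gap 0.0841 F [ 0.5 -0.1  0.1]
move [0.01  0.005 0.412] [-0.0001  0.0005  0.0005]
```

Call:
move_arm(
  moves="0.01 0.005 0.13 0 0 0;0.01 0.005 0.25 0 0 0;0.01 0.005 0.34 0 0 0;0.01 0.005 0.39 0 0 0;0.01 0.005 0.41 0 0 0;0.01 0.005 0.412 0 0 0;0.01 0.005 0.412 0 0 0",
)

```text
time: 20.4
tcp_pos: [0.573, 0.3017, 0.0894]
orientation: [179.9, -0.0, 90.0]
ft_force: [1.0, 0.8, 1.1]
finger_gap: 0.0837
gripper_force: 0.0
```

Call:
move_arm(
  moves="0 0 0 0 0 0;0 0 0 0 0 0;0 0 0 0 0 0;0 0 0 0 0 0;0 0 0 0 0 0;0 0 0 0 0 0;0 0 0 0 0 0;0 0 0 0 0 0",
  gripper=0,
  grip_force=45,
)

```text
time: 21.07
tcp_pos: [0.572, 0.3022, 0.0881]
orientation: [-180.0, 0.0, 90.0]
ft_force: [-0.0, 0.3, 0.1]
finger_gap: 0.0348
gripper_force: 0.0
```

Call:
move_arm(
  moves="0 0 0 0 0 0;0 0 0 0 0 0;0 0 0 0 0 0;0 0 0 0 0 0;0 0 0 0 0 0",
)

```text
time: 21.48
tcp_pos: [0.572, 0.3021, 0.0881]
orientation: [-180.0, 0.0, 90.0]
ft_force: [-0.8, 0.7, -0.7]
finger_gap: 0.0154
gripper_force: 45.0
```

Call:
move_arm(
  moves="0 0 -0.015 0 0 0;0 0 -0.03 0 0 0;0 0 -0.045 0 0 0;0 0 -0.06 0 0 0;0 0 -0.08 0 0 0;0 0 -0.12 0 0 0;0 0 -0.2 0 0 0;0 0 -0.3 0 0 0",
)

```text
time: 22.15
tcp_pos: [0.5724, 0.3018, 0.1639]
orientation: [180.0, 0.0, 90.0]
ft_force: [0.1, 0.7, -2.1]
finger_gap: 0.0153
gripper_force: 45.0
```

```bash
python3 -c "
from h import *
go([.4255,.3425,.165],88)"
```

```text
t 22.15 at [0.5724 0.3018 0.1639] yaw 90.0 gap 0.0153 F [ 0.1  0.7 -2.1]
move [ 0.163 -0.588 -0.004] [0.0002 0.0002 0.0222]
```

Call:
move_arm(
  moves="0 -0.16 -0.05 0 0 0;0.03 -0.3 -0.05 0 0 0.01;0.07 -0.42 -0.05 0 0 0.02;0.12 -0.52 -0.03 0 0 0.022;0.15 -0.57 0 0 0 0.022;0.163 -0.588 0 0 0 0.022;0.163 -0.588 0 0 0 0.022;0.163 -0.588 0 0 0 0.022",
)

```text
time: 22.82
tcp_pos: [0.4267, 0.343, 0.1638]
orientation: [179.9, -0.0, 88.1]
ft_force: [-0.2, 0.4, -1.7]
finger_gap: 0.0157
gripper_force: 45.0
```

```bash
python3 -c "
from h import *
go([.4255,.3425,.068],88)"
```

```text
t 22.82 at [0.4267 0.343  0.1638] yaw 88.07 gap 0.0157 F [-0.2  0.4 -1.7]
move [-0.002 -0.005  0.383] [ 0.0015 -0.0003  0.0007]
```

Call:
move_arm(
  moves="-0.002 -0.005 0.13 0 0 0;-0.002 -0.005 0.25 0 0 0;-0.002 -0.005 0.33 0 0 0;-0.002 -0.005 0.365 0 0 0;-0.002 -0.005 0.378 0 0 0;-0.002 -0.005 0.386 0 0 0;-0.002 -0.005 0.388 0 0 0;-0.002 -0.005 0.388 0 0 0",
)

```text
time: 23.48
tcp_pos: [0.4253, 0.3429, 0.0674]
orientation: [179.8, -0.1, 88.0]
ft_force: [0.3, -0.3, -0.7]
finger_gap: 0.016
gripper_force: 45.0
```

Call:
move_arm(
  moves="0 0 0 0 0 0;0 0 0 0 0 0;0 0 0 0 0 0;0 0 0 0 0 0;0 0 0 0 0 0",
  gripper=0.6,
)

```text
time: 23.9
tcp_pos: [0.4239, 0.3426, 0.0665]
orientation: [180.0, -0.0, 88.1]
ft_force: [0.4, -0.5, 0.4]
finger_gap: 0.0445
gripper_force: 0.0
```

Call:
move_arm(
  moves="0 0 -0.1 0 0 0;0 0 -0.25 0 0 0;0 0 -0.4 0 0 0;0 0 -0.55 0 0 0;-0.15 0.05 -0.6 0 0 0;-0.3 0.1 -0.6 0 0 0;-0.45 0.15 -0.6 0 0 0;-0.6 0.2 -0.6 0 0 0",
)

```text
time: 24.57
tcp_pos: [0.4688, 0.1896, 0.2169]
orientation: [179.9, -0.0, 88.1]
ft_force: [0.4, -0.2, -1.1]
finger_gap: 0.0554
gripper_force: 0.0
```

```bash
python3 -c "
from h import *
go([.58,-.06,.30],85)"
```

```text
t 24.57 at [0.4688 0.1896 0.2169] yaw 88.13 gap 0.0554 F [ 0.4 -0.2 -1.1]
move [-0.983  0.478 -0.332] [ 0.001  -0.0002  0.0348]
```

All four carriers are placed. Next I'll look at the spatula and block from the −y side, staying above the 170 mm bottle.

Call:
move_arm(
  moves="-0.16 0 -0.1 0 0 0;-0.32 0 -0.2 0 0 0;-0.48 0 -0.3 0 0 0;-0.64 0 -0.4 0 0 0;-0.8 0 -0.45 0 0 0;-0.96 0 -0.45 0 0 0;-1 0 -0.45 0 0 0;-1 0 -0.45 0 0 0",
  gripper=1,
)

```text
time: 25.23
tcp_pos: [0.4602, -0.0641, 0.3295]
orientation: [179.9, 0.2, 87.7]
ft_force: [-0.5, 0.3, -0.5]
finger_gap: 0.0927
gripper_force: 0.0
```

Call:
move_arm(
  moves="-0.16 0 0 0 0 0;-0.32 0 0 0 0 0;-0.48 0 0 0 0 0;-0.64 0 0 0 0 0;-0.8 0 0 0 0 0;-0.96 0 0 0 0 0;-1 0 0 0 0 0;-1 0 0 0 0 0",
)

```text
time: 25.9
tcp_pos: [0.4512, -0.311, 0.3275]
orientation: [-179.9, -0.1, 87.8]
ft_force: [0.4, -0.4, 0.0]
finger_gap: 0.0926
gripper_force: 0.0
```

```bash
python3 -c "
from h import *
go([.5,-.45,.33],90)
snap('w11')"
```

```text
t 25.9 at [ 0.4512 -0.311   0.3275] yaw 87.84 gap 0.0926 F [ 0.4 -0.4  0. ]
move [-0.548  0.216 -0.011] [-0.0008 -0.0006 -0.024 ]
```

Call:
move_arm(
  moves="-0.16 0.1 0 0 0 0;-0.32 0.1 0 0 0 0;-0.48 0.1 0 0 0 0;-0.5 0.1 0 0 0 0;-0.5 0.1 0 0 0 0;-0.5 0.1 0 0 0 0",
)

```text
time: 26.45
tcp_pos: [0.4729, -0.4326, 0.3285]
orientation: [-180.0, -0.1, 88.1]
ft_force: [-0.5, -0.5, 0.4]
finger_gap: 0.0928
gripper_force: 0.0
```

```bash
python3 -c "
from h import *
go([.5,-.45,.33],90)
snap('w12')
a=cv2.imread('pics/w11.png');b=cv2.imread('pics/w12.png')
cv2.imwrite('pics/c3.png',np.hstack([a[0:480,120:520],b[0:480,120:520]]))"
```

```text
t 26.45 at [ 0.4729 -0.4326  0.3285] yaw 88.1 gap 0.0928 F [-0.5 -0.5  0.4]
move [-0.066  0.111 -0.006] [-0.0001 -0.0011 -0.0211]
```

View pics/c3.png

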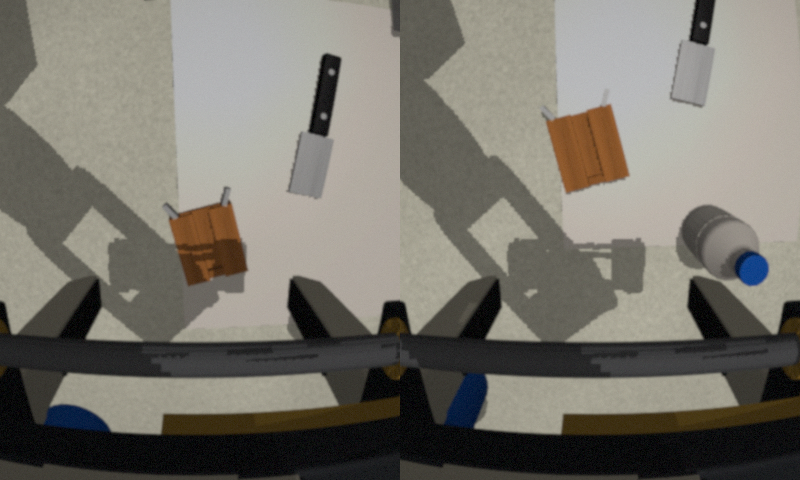

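Both views show the block (c3 left (208,245), right (588,150)) and the spatula with black handle and grey blade. Now I'll measure both with masks and two views.

Run:
```python
from h import *
res={}
for tag in ('w11','w12'):
    im=cv2.imread(f'pics/{tag}.png'); c=load(tag); hsv=cv2.cvtColor(im,cv2.COLOR_BGR2HSV)
    m=((hsv[...,0]<20)&(hsv[...,1]>110)&(hsv[...,2]>50)).astype(np.uint8); m[300:]=0
    m=cv2.morphologyEx(m,cv2.MORPH_CLOSE,np.ones((5,5)))
    k=max(cv2.findContours(m,0,1)[0],key=cv2.contourArea)
    P=plane('wrist',k[:,0,:],.032,c)[:,:2]
    r=cv2.minAreaRect((P*1000).astype(np.float32)); print(tag,'block',np.round(r[0],1),np.round(r[1],1),round(r[2],2))
    px=cv2.boxPoints(cv2.minAreaRect(k)); res[tag]=px; print(np.round(px,1).tolist())
    b=(im.max(2)<75).astype(np.uint8); b[:,:400]=0; b[:,500:]=0; b[150:]=0
    if tag=='w12': b[60:]=0
    k=max(cv2.findContours(b,0,1)[0],key=cv2.contourArea)
    P=plane('wrist',k[:,0,:],.016,c)[:,:2]
    r=cv2.minAreaRect((P*1000).astype(np.float32)); print('handle',np.round(r[0],1),np.round(r[1],1),round(r[2],2), k[:,0].min(0),k[:,0].max(0))
    g=im[...,:].astype(int); roi={'w11':(400,120,470,205),'w12':(380,30,445,115)}[tag]
    x0,y0,x1,y1=roi; s=im[y0:y1,x0:x1].mean(2); print('lev',np.percentile(s,[10,30,50,70,90]))
    bl=((s<165)&(s>90)).astype(np.uint8); bl=cv2.morphologyEx(bl,cv2.MORPH_OPEN,np.ones((5,5)))
    k=max(cv2.findContours(bl,0,1)[0],key=cv2.contourArea)+[x0,y0]
    P=plane('wrist',k[:,0,:],.011,c)[:,:2]
    r=cv2.minAreaRect((P*1000).astype(np.float32)); print('blade',np.round(r[0],1),np.round(r[1],1),round(r[2],2)); res[tag+'b']=cv2.boxPoints(cv2.minAreaRect(k)); print(np.round(res[tag+'b'],1).tolist())
for q in ('','b'):
    for i in range(4):
        a=res['w11'+q][i]; 
        o,d=ray('wrist',a,load('w11')); o2,d2=ray('wrist',res['w12'+q][i],load('w12'))
        p,e=tri([(o,d[0]),(o2,d2[0])]); print(q,np.round(p,4),np.round(e,4))
```

```text
w11 block [ 466.8 -365.9] [78.8 93.2] 13.22
[[288.0, 216.39999389648438], [349.5, 200.1999969482422], [367.79998779296875, 269.5], [306.3999938964844, 285.79998779296875]]
handle [ 622.2 -178.8] [108.3  25.9] 77.43 [429  54] [460 136]
lev [129.         138.         169.         171.66666667 175.66666667]
blade [ 602.4 -271.8] [84.4 51.5] 77.44
[[405.0, 193.0], [418.20001220703125, 129.1999969482422], [455.0, 136.8000030517578], [441.79998779296875, 200.60000610351562]]
w12 block [ 467.2 -368.6] [78.1 88.9] 12.9
[[266.0, 121.30000305175781], [329.70001220703125, 104.30000305175781], [348.6000061035156, 175.1999969482422], [284.8999938964844, 192.1999969482422]]
handle [ 618.2 -200. ] [67.4 24.6] 77.49 [410   0] [434  44]
lev [143.33333333 155.         173.66666667 179.33333333 182.33333333]
blade [ 602.3 -272.6] [86.1 48.9] 77.44
[[387.20001220703125, 101.5], [398.8999938964844, 38.900001525878906], [435.79998779296875, 45.79999923706055], [424.20001220703125, 108.30000305175781]]
 [ 0.417  -0.3329  0.0141] [0. 0.]
 [ 0.4959 -0.3149  0.0134] [0.0003 0.0003]
 [ 0.5162 -0.4028  0.0303] [0.0005 0.0005]
 [ 0.4376 -0.4209  0.0322] [0.0006 0.0006]
b [ 0.5715 -0.3098 -0.0025] [0.0001 0.0001]
b [ 0.5893 -0.2252  0.002 ] [0.0002 0.0002]
b [ 0.6364 -0.2343  0.0122] [0.0002 0.0002]
b [ 0.6181 -0.3187  0.0113] [0.0011 0.0011]
```

Block: centre (0.467,−0.368), +x heading −76.8°, mouth (0.457,−0.324), stop (0.475,−0.402). Spatula: handle centre (0.622,−0.179), heading −102.5°, with blade centre 95 mm ahead as expected. Move above the handle.

```bash
python3 -c "
from h import *
go([.6222,-.1788,.16],77.5)"
```

```text
t 26.5 at [ 0.473  -0.4322  0.329 ] yaw 88.15 gap 0.0929 F [-0.4  0.6 -0.2]
move [1.032 0.564 0.677] [ 1.000e-04 -7.000e-04  1.183e-01]
```

Call:
move_arm(
  moves="0.13 0.07 0.05 0 0 0.01;0.26 0.14 0.12 0 0 0.03;0.39 0.21 0.2 0 0 0.05;0.52 0.28 0.28 0 0 0.07;0.65 0.35 0.36 0 0 0.09;0.78 0.42 0.44 0 0 0.118;0.9 0.5 0.5 0 0 0.118;1 0.56 0.55 0 0 0.118",
)

```text
time: 27.17
tcp_pos: [0.621, -0.184, 0.191]
orientation: [-180.0, -0.1, 77.6]
ft_force: [0.1, -0.1, 0.6]
finger_gap: 0.0928
gripper_force: 0.0
```

Call:
move_arm(
  moves="0 0 0 0 0 0;0 0 0 0 0 0",
)

```text
time: 27.33
tcp_pos: [0.6206, -0.1853, 0.1912]
orientation: [-179.9, -0.0, 77.7]
ft_force: [-0.6, 0.3, 0.6]
finger_gap: 0.0929
gripper_force: 0.0
```

Run:
```python
from h import *
go([.6222,-.1788,.12],77.5)
c,im=snap('w13'); im=im[:,:,::-1]
t=snapshot('top'); cv2.imwrite('pics/top1.png',t[:,:,::-1])
cv2.imwrite('pics/c4.png',np.hstack([im[150:450,120:520],t[150:330,100:480,::-1].repeat(1,0)[:180].copy() if 0 else cv2.resize(t[150:340,100:480,::-1],(400,200)).copy() if 0 else cv2.copyMakeBorder(cv2.resize(t[150:340,100:480,::-1],(400,200)),0,100,0,0,0)]))
```

```text
t 27.33 at [ 0.6206 -0.1853  0.1912] yaw 77.74 gap 0.0929 F [-0.6  0.3  0.6]
move [0.027 0.001 0.285] [-0.0008 -0.0004  0.0026]
```

View pics/c4.png

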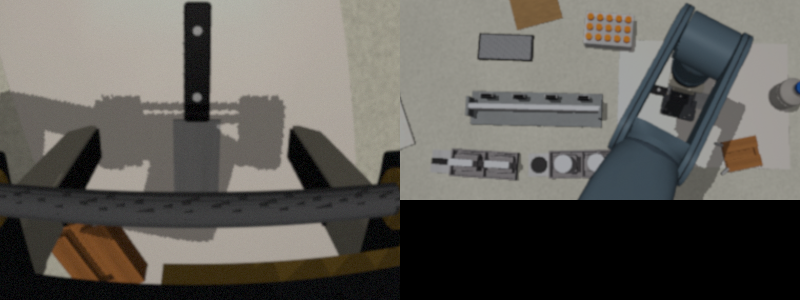

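The handle is centred between the fingers (column ~318), and the rail is empty with all carriers in the trays. I'll re-measure the handle in this picture.

Run:
```python
from h import *
im=cv2.imread('pics/w13.png'); c=load('w13')
b=(im.max(2)<75).astype(np.uint8); b[:,:295]=0; b[:,340:]=0; b[275:]=0
k=max(cv2.findContours(b,0,1)[0],key=cv2.contourArea)
for z in (.012,.018):
    P=plane('wrist',k[:,0,:],z,c)[:,:2]; r=cv2.minAreaRect((P*1000).astype(np.float32)); print(np.round(r[0],1),np.round(r[1],1),round(r[2],2))
print(k[:,0].min(0),k[:,0].max(0))
```

```text
[ 624.1 -180.4] [113.1  40.4] 77.7
[ 624.3 -179.2] [111.1  39.7] 77.7
[295 152] [338 274]
```

The spatula hasn't moved (centre ≈ (0.623,−0.179), yaw unchanged). Descend and grip.

Call:
move_arm(
  moves="0.02 0.003 0.15 0 0 0.002;0.027 0.006 0.3 0 0 0.002;0.027 0.006 0.43 0 0 0.002;0.027 0.006 0.55 0 0 0.002;0.027 0.006 0.62 0 0 0.002;0.027 0.006 0.66 0 0 0.002;0.027 0.006 0.675 0 0 0.002;0.027 0.006 0.68 0 0 0.002",
)

```text
time: 28.1
tcp_pos: [0.6238, -0.1844, 0.0219]
orientation: [179.9, 0.0, 77.2]
ft_force: [0.2, -0.1, -0.2]
finger_gap: 0.0931
gripper_force: 0.0
```

Call:
move_arm(
  moves="0 0 0 0 0 0;0 0 0 0 0 0;0 0 0 0 0 0;0 0 0 0 0 0;0 0 0 0 0 0;0 0 0 0 0 0;0 0 0 0 0 0;0 0 0 0 0 0",
  gripper=0,
  grip_force=40,
)

```text
time: 28.77
tcp_pos: [0.6236, -0.1834, 0.0212]
orientation: [180.0, 0.0, 77.2]
ft_force: [0.5, -0.1, 0.4]
finger_gap: 0.0439
gripper_force: 0.0
```

Call:
move_arm(
  moves="0 0 0 0 0 0;0 0 0 0 0 0;0 0 0 0 0 0;0 0 0 0 0 0;0 0 0 0 0 0;0 0 0 0 0 0;0 0 0 0 0 0",
)

```text
time: 29.35
tcp_pos: [0.6236, -0.1834, 0.0211]
orientation: [-180.0, -0.0, 77.2]
ft_force: [1.1, 0.3, -0.3]
finger_gap: 0.0236
gripper_force: 40.0
```

Gripped at 23.6 mm. Lift and move to the front of the block.

Call:
move_arm(
  moves="0 0 -0.08 0 0 0;0 0 -0.2 0 0 0;0 0 -0.3 0 0 0;0 0 -0.3 0 0 0",
)

```text
time: 29.68
tcp_pos: [0.6266, -0.1848, 0.1017]
orientation: [179.5, 0.1, 77.2]
ft_force: [1.0, 0.0, -1.4]
finger_gap: 0.0238
gripper_force: 40.0
```

```bash
python3 -c "
from h import *
go([.4178,-.1581,.09],103.2)"
```

```text
t 29.68 at [ 0.6266 -0.1848  0.1017] yaw 77.25 gap 0.0238 F [ 1.   0.  -1.4]
move [-0.08  -0.839  0.039] [ 0.0053  0.0026 -0.2884]
```

Call:
move_arm(
  moves="0 -0.14 0.04 0 0 -0.04;-0.02 -0.28 0.04 0 0 -0.1;-0.04 -0.42 0.04 0 0 -0.16;-0.06 -0.56 0.04 0 0 -0.22;-0.07 -0.68 0.04 0 0 -0.27;-0.08 -0.78 0.04 0 0 -0.288;-0.08 -0.83 0.04 0 0 -0.288;-0.08 -0.83 0.04 0 0 -0.288",
)

```text
time: 30.35
tcp_pos: [0.4132, -0.1554, 0.0851]
orientation: [-179.8, -0.2, 103.1]
ft_force: [1.2, 0.6, -2.1]
finger_gap: 0.0237
gripper_force: 40.0
```

Call:
move_arm(
  moves="0 0 0 0 0 0;0 0 0 0 0 0",
)

```text
time: 30.52
tcp_pos: [0.4179, -0.1576, 0.0862]
orientation: [179.9, 0.1, 103.1]
ft_force: [-0.3, -0.2, -1.8]
finger_gap: 0.0238
gripper_force: 40.0
```

Run:
```python
from h import *
go([.4178,-.1581,.0301],103.2)
c,im=snap('w14')
t=snapshot('top'); s=snapshot('side'); cv2.imwrite('pics/top2.png',t[:,:,::-1])
cv2.imwrite('pics/c5.png',np.hstack([cv2.resize(t[230:330,330:460,::-1],(390,300),interpolation=3),cv2.resize(s[160:260,330:460,::-1],(390,300),interpolation=3)]))
cv2.imwrite('pics/c5.png',np.vstack([cv2.imread('pics/c5.png'),cv2.resize(im[200:480,:,::-1],(780,300))]))
```

```text
t 30.52 at [ 0.4179 -0.1576  0.0862] yaw 103.14 gap 0.0238 F [-0.3 -0.2 -1.8]
move [-0.002 -0.001  0.224] [ 0.0006  0.0006 -0.0007]
```

View pics/c5.png

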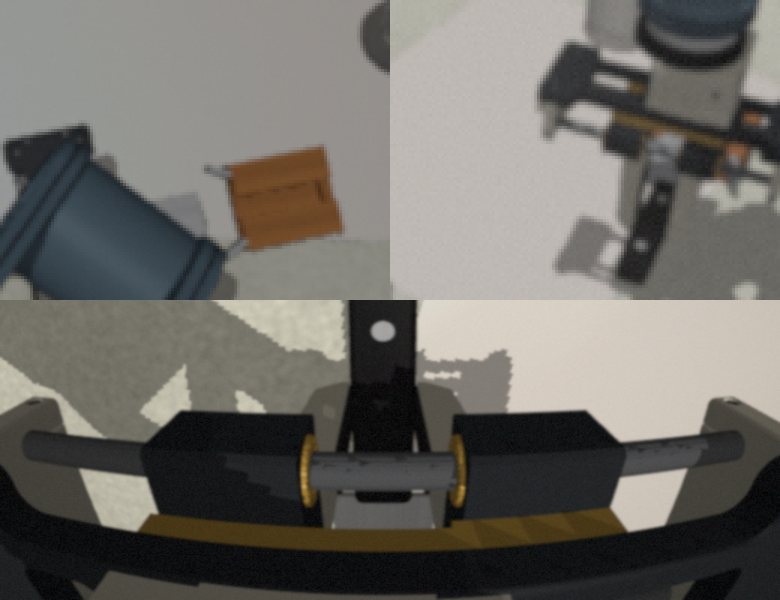

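The blade points straight at the mouth. The top crop shows the blade's upper tip corner near (200,193) and the block at (228,167)-(342,230). A quick numeric check of lateral alignment follows.

Run:
```python
from h import *
c=cal('top'); f=lambda x,y:(330+x/3-.33,230+y/3-.33)
print('tip corner',plane('top',[f(199,193),f(207,234)],.077,c)[:,:2],'expect',(.4695,-.2801))
b=plane('top',[f(228,167),f(325,147),f(342,230),f(247,250)],.032,c)[:,:2]; print(b,b.mean(0)); print('yaw',np.degrees(np.arctan2(*((b[1]+b[2]-b[0]-b[3])[::-1]))))
print('wing tips',plane('top',[f(207,168),f(222,262)],.032,c)[:,:2], 'expected mid',np.array([.4567,-.3242])-.02*np.array([.228,-.974]))
```

```text
tip corner [[ 0.46739855 -0.2788576 ]
 [ 0.43193648 -0.28588895]] expect (0.4695, -0.2801)
[[ 0.49315194 -0.31329783]
 [ 0.51364515 -0.40208911]
 [ 0.43878867 -0.4166497 ]
 [ 0.41868029 -0.33036105]] [ 0.46606651 -0.36559942]
yaw -76.9437158172152
wing tips [[ 0.49175577 -0.29412843]
 [ 0.40738473 -0.30771153]] expected mid [ 0.45214 -0.30472]
```

Agreement to about 2 mm, and the yaw matches. Lower to slot height and advance.

Call:
move_arm(
  moves="0 0 0.08 0 0 0;0 0 0.15 0 0 0;0 0 0.2 0 0 0;0 0 0.22 0 0 0;0 0 0.222 0 0 0;0 0 0.222 0 0 0",
)

```text
time: 31.17
tcp_pos: [0.4172, -0.1572, 0.0306]
orientation: [-180.0, -0.0, 103.2]
ft_force: [-0.1, -0.2, -1.2]
finger_gap: 0.0236
gripper_force: 40.0
```

Call:
move_arm(
  moves="-0.04 0 0 0 0 0;-0.08 0 0 0 0 0;-0.12 0 0 0 0 0;-0.15 0 0 0 0 0;-0.18 0 0 0 0 0;-0.2 0 0 0 0 0;-0.22 0 0 0 0 0;-0.22 0 0 0 0 0",
)

```text
time: 31.83
tcp_pos: [0.4297, -0.2118, 0.0307]
orientation: [180.0, 0.0, 103.1]
ft_force: [0.4, 0.3, -2.2]
finger_gap: 0.0232
gripper_force: 40.0
```

Call:
move_arm(
  moves="-0.03 0 0 0 0 0;-0.06 0 0 0 0 0;-0.09 0 0 0 0 0;-0.12 0 0 0 0 0;-0.15 0 0 0 0 0;-0.18 0 0 0 0 0;-0.2 0 0 0 0 0;-0.2 0 0 0 0 0",
)

```text
time: 32.5
tcp_pos: [0.4412, -0.2608, 0.0307]
orientation: [180.0, 0.1, 103.1]
ft_force: [-0.3, -0.5, -2.4]
finger_gap: 0.0234
gripper_force: 40.0
```

Call:
move_arm(
  moves="-0.01 0 0 0 0 0;-0.02 0 0 0 0 0;-0.03 0 0 0 0 0;-0.04 0 0 0 0 0;-0.04 0 0 0 0 0",
)

```text
time: 32.92
tcp_pos: [0.4432, -0.2695, 0.0307]
orientation: [180.0, 0.0, 103.2]
ft_force: [0.8, -0.2, -1.7]
finger_gap: 0.023
gripper_force: 40.0
```

Call:
move_arm(
  moves="-0.008 0 0 0 0 0;-0.014 0 0 0 0 0;-0.02 0 0 0 0 0;-0.026 0 0 0 0 0;-0.026 0 0 0 0 0",
)

```text
time: 33.33
tcp_pos: [0.4446, -0.2758, 0.0307]
orientation: [180.0, 0.0, 103.2]
ft_force: [0.3, 0.4, -1.0]
finger_gap: 0.0238
gripper_force: 40.0
```

Call:
move_arm(
  moves="-0.004 0 0 0 0 0;-0.008 0 0 0 0 0;-0.012 0 0 0 0 0;-0.012 0 0 0 0 0",
)

```text
time: 33.67
tcp_pos: [0.4443, -0.2761, 0.0301]
orientation: [-179.9, -0.3, 103.2]
ft_force: [-0.1, 7.2, -1.0]
finger_gap: 0.024
gripper_force: 40.0
```

Contact at the stop (7 N) at the expected place. Press a bit more, lower 3 mm so the blade rests on the slot floor, then release.

Call:
move_arm(
  moves="-0.006 0 0 0 0 0;-0.006 0 0.004 0 0 0;-0.006 0 0.008 0 0 0;-0.006 0 0.012 0 0 0;-0.006 0 0.012 0 0 0",
)

```text
time: 34.08
tcp_pos: [0.4438, -0.2764, 0.0267]
orientation: [-179.9, -0.4, 103.2]
ft_force: [-1.6, 9.3, 0.6]
finger_gap: 0.0236
gripper_force: 40.0
```

Call:
move_arm(
  moves="0 0 0 0 0 0;0 0 0 0 0 0;0 0 0 0 0 0;0 0 0 0 0 0;0 0 0 0 0 0;0 0 0 0 0 0;0 0 0 0 0 0",
  gripper=0.7,
)

```text
time: 34.67
tcp_pos: [0.4456, -0.28, 0.0277]
orientation: [180.0, 0.0, 103.1]
ft_force: [-0.3, 0.5, -0.8]
finger_gap: 0.0635
gripper_force: 0.0
```

Call:
move_arm(
  moves="0 0 -0.08 0 0 0;0 0 -0.2 0 0 0;0 0 -0.35 0 0 0;0 0 -0.5 0 0 0;0 0 -0.65 0 0 0;0 0 -0.8 0 0 0;-0.1 0 -0.95 0 0 0;-0.2 0 -1 0 0 0",
)

```text
time: 35.33
tcp_pos: [0.4581, -0.3287, 0.2838]
orientation: [179.8, 0.4, 103.3]
ft_force: [1.1, -1.4, 1.0]
finger_gap: 0.0648
gripper_force: 0.0
```

Call:
move_arm(
  moves="-0.16 0 0 0 0 0;-0.32 0 -0.1 0 0 0;-0.46 0 -0.15 0 0 0;-0.5 0 -0.2 0 0 0;-0.5 0 -0.2 0 0 0;-0.5 0 -0.2 0 0 0",
)

```text
time: 35.83
tcp_pos: [0.4853, -0.4507, 0.3272]
orientation: [180.0, -0.0, 103.1]
ft_force: [-0.3, 0.7, -0.9]
finger_gap: 0.0653
gripper_force: 0.0
```

Run:
```python
from h import *
go([.5,-.45,.33],103)
c,im=snap('w15'); im=np.ascontiguousarray(im[:,:,::-1])
t=snapshot('top'); cv2.imwrite('pics/top3.png',t[:,:,::-1])
hsv=cv2.cvtColor(im,cv2.COLOR_BGR2HSV)
u=np.array([.228,-.974]); v=np.array([.974,.228]); M=np.array([.4567,-.3242])
def rep(n,m,z):
    for k in cv2.findContours(m.astype(np.uint8),0,1)[0]:
        if cv2.contourArea(k)<250: continue
        P=plane('wrist',k[:,0,:],z,c)[:,:2]; r=cv2.minAreaRect((P*1000).astype(np.float32)); 
        s=(P-M)@u; w=(P-M)@v; print(n,np.round(r[0],1),np.round(r[1],1),round(r[2],1),'along',np.round([s.min()*1e3,s.max()*1e3],1),'across',np.round([w.min()*1e3,w.max()*1e3],1))
b=(im.max(2)<75); b[290:]=0; rep('black',b,.012)
m=((hsv[...,0]<20)&(hsv[...,1]>110)&(hsv[...,2]>50)); m[300:]=0; rep('orange',cv2.morphologyEx(m.astype(np.uint8),cv2.MORPH_CLOSE,np.ones((5,5))),.032)
# carriers in top view: bright tags in trays
```

```text
t 35.83 at [ 0.4853 -0.4507  0.3272] yaw 103.1 gap 0.0653 F [-0.3  0.7 -0.9]
move [-0.011  0.058 -0.011] [ 0.0001 -0.0001  0.0012]
black [ 441.8 -269.8] [ 22.4 107.7] 13.0 along [-110.3   -2.5] across [-13.2   9.2]
black [779.1 -68. ] [27.4 79.1] 87.6 along [-188.  -154.2] across [331.1 413. ]
orange [ 467.  -367.5] [78.2 91.3] 12.8 along [-1.2 90.2] across [-39.1  39.3]
```

Run:
```python
from h import *
c=load('w15'); k,T=c; im=cv2.imread('pics/w15.png')
u=np.array([.228,-.974]); v=np.array([.974,.228]); M=np.array([.4567,-.3242])
def proj(p):
    q=T[:3,:3].T@(np.array(p)-T[:3,3]); th=np.arctan2(np.hypot(*q[:2]),q[2]); a=np.arctan2(q[1],q[0]); return k['cx']+k['fx']*th*np.cos(a),k['cy']+k['fy']*th*np.sin(a)
for off in (-.006,-.002,.002):
    for z in (.015,):
        print(off,[(s,im[int(round(y)),int(round(x))].tolist()) for s in range(-8,9,2) for x,y in [proj([*(M+u*s/1e3+v*off),z])]])
```

```text
-0.006 [(-8, [38, 38, 40]), (-6, [43, 42, 46]), (-4, [30, 31, 30]), (-2, [35, 37, 35]), (0, [127, 127, 129]), (2, [163, 164, 165]), (4, [178, 178, 180]), (6, [176, 178, 181]), (8, [177, 178, 181])]
-0.002 [(-8, [41, 44, 43]), (-6, [44, 45, 44]), (-4, [32, 32, 33]), (-2, [36, 36, 40]), (0, [132, 134, 134]), (2, [162, 165, 165]), (4, [176, 176, 179]), (6, [174, 177, 177]), (8, [174, 176, 179])]
0.002 [(-8, [43, 43, 47]), (-6, [45, 47, 47]), (-4, [33, 33, 34]), (-2, [39, 40, 40]), (0, [133, 134, 134]), (2, [163, 163, 165]), (4, [176, 178, 180]), (6, [175, 176, 179]), (8, [175, 177, 180])]
```

The handle's front edge meets the block's mouth to within about 1 mm, so the blade is fully home. Nothing is held. Handing in.

```bash
python3 -c "
from station import *
print(hand_in())"
```

```text
the job is handed in; nothing more can be done
None
```

The job is handed in: all four carriers stand upright in nests of the matching tray, the spatula is home in the block to within about 1 mm, the gripper is clear, and I left the bottle, tube box and phone alone. No result came back from the hand-in.

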